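Run a fingertip along the spring plungers of a transformer test jig

ROBOT

A 6-joint arm with a two-finger parallel gripper is mounted at the origin on the work surface. World frame = base frame: x ahead of the robot, y to its left, z up, the work surface at z = 0. Lengths are in m, angles in rad, forces in N, time in s.
With the tool pointing down it reaches from about 0.375 to 0.925 m from the base axis. Payload 5.7 kg.
Tool frame: the origin (TCP) lies midway between the tips of the shut fingers; the grasp point (between the pads) lies 19 mm behind it; z points along the fingers, y is the line along which they close (so a half turn about z gives the same grasp; the last joint's range is limited). The gripper opens to 88 mm and grips with 3 to 60 N. Pads are 20 mm wide; open, the fingers measure 115 mm over their backs; the gripper's body (75 mm by 178 mm) begins 61 mm behind the grasp point.
Start: joints at [1.054, 0.359, 1.51, -0, 1.272, -0.115], TCP at [0.235, 0.552, 0.223] pointing down, gripper open.
Joint ranges: [-2.97, 2.97], [-1.01, 2.36], [0.21, 2.38], [-0.96, 4.11], [0.2, 2.71], [-2.98, 2.98]. Speed limits (rad/s): [2.39, 2.39, 3.14, 3.14, 3.14, 3.14].

INTERFACE

Orientations are given as a 3x3 rotation matrix whose columns are the frame's x, y, z axes.
In Python, from rig import state, grab_frame, camera_model, finish_job gives the robot as it stands.
- The arm moves only by the shell command python3 -m inch 'ROWS'. ROWS is JSON, a list that holds one entry, the list of rows, each a list of 5 numbers: the closure, from 0 (fully open) to 1 (shut), then the shift along the tool's x, y, z in cm, then the turn about the tool's z in rad. A call has 1 to 8 rows; each row is the pose to reach, as a shift and turn from the pose commanded when the call began, along the tool's axes at that moment; what a row does not reach only later rows make up. A row lasts 1/10 s, in which the tool goes at most 50 mm and 8.59 degrees, less where a joint would pass 70% of its speed; a pose out of reach is approached as far as the arm can. A call with a gripper value outside its range is refused whole. The fingers move at their own pace and stop on an object; the grip force is fixed at half the most. Time passes only in rows, so rows that repeat a pose let the fingers close. It gives the time, the measured TCP pose, the force, the opening and the grip force at its end, in the units of the state.
- state(): the state, without advancing time (a new reading comes with each control period).
- grab_frame(name): name is "scene" or "top" or "wrist"; returns the picture (480x640x3 uint8, red, green, blue); there is no depth.
- camera_model(name): a dict with "fx", "fy", "cx", "cy" (pixels), "R" (3x3) and "t" (3): a world point X has camera coordinates R X + t. Camera axes: x right, y down, z forward; pixel columns grow to the right and rows downward; lengths in m; the calibration is good to about 2 mm. The wrist camera is an equidistant fisheye: a pixel r from the principal point sees the ray r / f radians off the axis. A picture is of the moment at which its call begins: read the wrist's pose just before it. camera_model takes no time and is no camera call; for the wrist camera it gives the pose at the moment of the call.
- finish_job(): hands the job in; it is judged then, once.
The state is a dict: "t": time; "joint_positions": joint angles; "qvel": joint speeds; "joint_torque": joint torques, N m; "eef_pos": TCP position; "tcp_rot": TCP orientation; "ft_force": force on the tool from outside, world axes, zero at the start; "ft_torque": the same for the moment, N m; "grip_width": opening from 0.0 (shut) to 1.0 (fully open); "grip_force": force on a finger pad.
Only numpy, scipy, OpenCV 4.12 (cv2) and the standard library are available. Lean on these libraries where they do the work, as an engineer would, in place of code of your own. Each camera call takes 0.05 s, during which the arm holds its last target. There are 200 camera calls.

TASK

Before the first test, check that no spring plunger of the transformer test jig sticks: run closed fingertips lightly along the row of brass domes, starting at the one with the red collar, so that each of the six in order visibly dips and springs back, none pushed to its stop. Then move the hand clear. Do not grip or lift anything or shift the jig, and leave the transformers and the caliper alone.

Things in the scene. Friction and masses are not known exactly. Their poses are not given: they have to be found in the camera images.
- jig: loose grey test box 150 (x) x 210 (y) x 41 mm tall, black top, 1.8 kg (slides from about 8 N), on the bench. Origin: centre of its underside; z up; three coloured lead sockets (9 mm tall) at its back, +x. On top, at x = -20 mm, a row of six brass plungers 30 mm apart from y = +75 mm (number 1, red collar) to -75 mm. White ribs midway between them end 6 mm below their tops.
- plunger1_top (a point): the top of plunger 1, the one with the red collar round its foot (the others have black collars): a smooth brass head 18 mm in diameter, blunt on top, its flanks falling away at 38 degrees to 4.6 mm below the top. The point is the highest point of the dome, 60.5 mm above the bench at rest, and moves with the plunger
- plunger1 (a joint): how far plunger 1 is pressed down, m: 0 is fully up, 0.007 is its stop. A weak spring brings it up: about 1 N to start it, 1.8 N at 2 mm, 3 N at 5 mm. Contact gives about 0.7 mm before it moves. Fingertips stroked along the row ride over the heads when set 2.5 to 4 mm below their resting tops; deeper, they catch on the next head and shove the jig
- plunger2_top (a point): the top of plunger 2, counted from the red collar: a smooth brass head 18 mm in diameter, blunt on top, its flanks falling away at 38 degrees to 4.6 mm below the top. The point is the highest point of the dome, 60.5 mm above the bench at rest, and moves with the plunger
- plunger2 (a joint): how far plunger 2 is pressed down, m: 0 is fully up, 0.007 is its stop. A weak spring brings it up: about 1 N to start it, 1.8 N at 2 mm, 3 N at 5 mm. Contact gives about 0.7 mm before it moves. Fingertips stroked along the row ride over the heads when set 2.5 to 4 mm below their resting tops; deeper, they catch on the next head and shove the jig
- plunger3_top (a point): the top of plunger 3, counted from the red collar: a smooth brass head 18 mm in diameter, blunt on top, its flanks falling away at 38 degrees to 4.6 mm below the top. The point is the highest point of the dome, 60.5 mm above the bench at rest, and moves with the plunger
- plunger3 (a joint): how far plunger 3 is pressed down, m: 0 is fully up, 0.007 is its stop. A weak spring brings it up: about 1 N to start it, 1.8 N at 2 mm, 3 N at 5 mm. Contact gives about 0.7 mm before it moves. Fingertips stroked along the row ride over the heads when set 2.5 to 4 mm below their resting tops; deeper, they catch on the next head and shove the jig
- plunger4_top (a point): the top of plunger 4, counted from the red collar: a smooth brass head 18 mm in diameter, blunt on top, its flanks falling away at 38 degrees to 4.6 mm below the top. The point is the highest point of the dome, 60.5 mm above the bench at rest, and moves with the plunger
- plunger4 (a joint): how far plunger 4 is pressed down, m: 0 is fully up, 0.007 is its stop. A weak spring brings it up: about 1 N to start it, 1.8 N at 2 mm, 3 N at 5 mm. Contact gives about 0.7 mm before it moves. Fingertips stroked along the row ride over the heads when set 2.5 to 4 mm below their resting tops; deeper, they catch on the next head and shove the jig
- plunger5_top (a point): the top of plunger 5, counted from the red collar: a smooth brass head 18 mm in diameter, blunt on top, its flanks falling away at 38 degrees to 4.6 mm below the top. The point is the highest point of the dome, 60.5 mm above the bench at rest, and moves with the plunger
- plunger5 (a joint): how far plunger 5 is pressed down, m: 0 is fully up, 0.007 is its stop. A weak spring brings it up: about 1 N to start it, 1.8 N at 2 mm, 3 N at 5 mm. Contact gives about 0.7 mm before it moves. Fingertips stroked along the row ride over the heads when set 2.5 to 4 mm below their resting tops; deeper, they catch on the next head and shove the jig
- plunger6_top (a point): the top of plunger 6, the last, at the other end of the row: a smooth brass head 18 mm in diameter, blunt on top, its flanks falling away at 38 degrees to 4.6 mm below the top. The point is the highest point of the dome, 60.5 mm above the bench at rest, and moves with the plunger
- plunger6 (a joint): how far plunger 6 is pressed down, m: 0 is fully up, 0.007 is its stop. A weak spring brings it up: about 1 N to start it, 1.8 N at 2 mm, 3 N at 5 mm. Contact gives about 0.7 mm before it moves. Fingertips stroked along the row ride over the heads when set 2.5 to 4 mm below their resting tops; deeper, they catch on the next head and shove the jig
- transformer_a: small transformer with yellow tape, dark core and black base, 30 x 26 x 27 mm, 50 g, loose, on the bench by the jig's red-collar end; leave alone. Origin: centre of its underside
- transformer_b: small transformer with yellow tape, dark core and black base, 30 x 26 x 27 mm, 50 g, loose, on the bench in front of the jig; leave alone. Origin: centre of its underside
- transformer_c: small transformer with yellow tape, dark core and black base, 30 x 26 x 27 mm, 50 g, loose, on the white board; leave alone. Origin: centre of its underside
- caliper: steel dial caliper lying flat on the white board (340 x 240 x 12 mm, to the left), 230 x 90 x 16 mm, loose; leave alone. Origin: middle of its beam, on the underside

How it is judged:
On the way, in this order (a step that is already met when the one before it is completed fails the run):
1. plunger 1 (red collar) dips at least 1 mm under the fingers (value of joint plunger1 above 0.001 m and contact force between the fingers and jig above 0.2 N), for 0.06 s.
2. plunger 2 dips at least 1 mm under the fingers (value of joint plunger2 above 0.001 m and contact force between the fingers and jig above 0.2 N), for 0.06 s.
3. plunger 3 dips at least 1 mm under the fingers (value of joint plunger3 above 0.001 m and contact force between the fingers and jig above 0.2 N), for 0.06 s.
4. plunger 4 dips at least 1 mm under the fingers (value of joint plunger4 above 0.001 m and contact force between the fingers and jig above 0.2 N), for 0.06 s.
5. plunger 5 dips at least 1 mm under the fingers (value of joint plunger5 above 0.001 m and contact force between the fingers and jig above 0.2 N), for 0.06 s.
6. plunger 6 dips at least 1 mm under the fingers (value of joint plunger6 above 0.001 m and contact force between the fingers and jig above 0.2 N), for 0.06 s.
At the end, for the whole second after the job is handed in: all six plungers are fully up again (within 0.6 mm), the jig stands level, at rest and within 10 mm of where it was, and the transformers and the caliper are within 10 mm of where they were (value of joint each of plunger1, plunger2, plunger3, plunger4, plunger5, plunger6 below 0.0006 m and distance of each of jig, transformer_a, transformer_b, transformer_c, caliper from where it was at the start of the episode below 0.01 m and angle between jig's own z axis and vertical below 0.03 rad and linear speed of jig below 0.01 m/s); the robot touches nothing.
It fails at once if a plunger is pushed to its stop (deeper than 5.8 mm) (value of joint any of plunger1, plunger2, plunger3, plunger4, plunger5, plunger6 above 0.0058 m).
It fails at once if the fingers press on the jig with more than 20 N (contact force between the fingers and jig above 20 N).
It fails at once if the jig is lifted, tipped or shifted by more than 10 mm (distance of jig from where it was at the start of the episode above 0.01 m or angle between jig's own z axis and vertical above 0.05 rad).
It fails at once if a transformer or the caliper is lifted or moved by more than 10 mm (distance of any of transformer_a, transformer_b, transformer_c, caliper from where it was at the start of the episode above 0.01 m).
It also fails if it takes over 38 s, if anything falls off the work surface, if the arm or the gripper's body presses on something with over 40 N, if the wrist force passes 120 N, or if a joint passes its speed limit or range.

## Working session

There is one attempt and no reset: what is moved stays moved. The work goes in short steps, Python scripts to look and compute and a shell command to move; the robot and the scene stay as the last step left them, time stands still between calls to the robot, and variables do not carry over. Pictures are saved under pics/ and viewed, at most 10 in all, crops included, and the job is handed in when it is done.

```bash
mkdir -p pics; python3 - <<'E'
from rig import *
import cv2
s=state();print(s['t'],s['eef_pos'],s['tcp_rot'],s['grip_width'],s['ft_force'])
for n in("top","scene"):
    cv2.imwrite(f"pics/{n}0.png",grab_frame(n)[:,:,::-1]); m=camera_model(n);print(n,m)
E
```

```text
0.0 [0.23429608 0.5516108  0.22181677] [[-9.20356908e-01  3.91078382e-01 -9.27787812e-04]
 [ 3.91079416e-01  9.20355541e-01 -1.60253408e-03]
 [ 2.27178219e-04 -1.83774203e-03 -9.99998286e-01]] 1.0015041496546684 [-0.31867183  0.42243831  0.20408484]
top {'fx': 493.78129269438557, 'fy': 493.78129269438557, 'cx': 322.17075365887183, 'cy': 242.4100197678939, 'R': array([[-0.02813336, -0.99934854, -0.02260573],
       [-0.98658459,  0.03139791, -0.16020308],
       [ 0.16080849,  0.01779541, -0.98682519]]), 't': array([0.16272059, 0.55346589, 0.84410474])}
scene {'fx': 590.4087931747414, 'fy': 590.4087931747414, 'cx': 327.52823465056065, 'cy': 245.3921749218454, 'R': array([[ 0.78271052,  0.62234258,  0.00734546],
       [ 0.52230552, -0.6503857 , -0.5515391 ],
       [-0.33846889,  0.43553203, -0.8341167 ]]), 't': array([-0.51195504, -0.15252101,  1.1599609 ])}
```

View pics/top0.png

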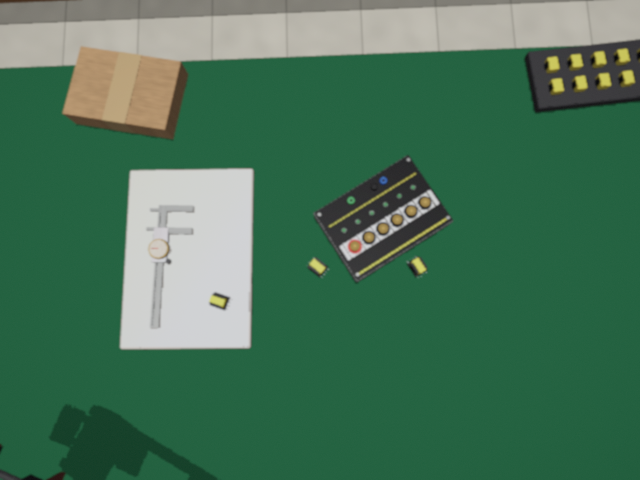

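View pics/scene0.png

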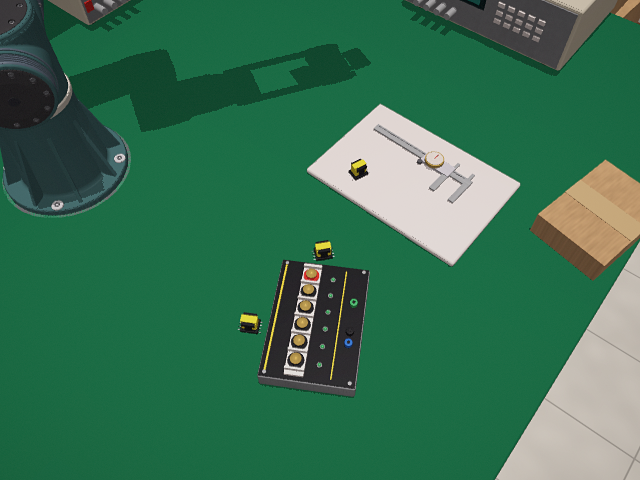

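The top view shows the jig with plunger 1 (red collar) at about (355,247) and plunger 6 at about (425,202). In the scene view they are at (311,274) and (296,359). The transformers sit at (318,267) and (418,266) in the top view, and nothing blocks the row.

```bash
cat > meas.py <<'E'
import cv2,numpy as np
def ray(m,u,v,z):
    d=m['R'].T@np.array([(u-m['cx'])/m['fx'],(v-m['cy'])/m['fy'],1]);c=-m['R'].T@m['t']
    return c+d*(z-c[2])/d[2]
def blobs(img,box):
    x0,y0,x1,y1=box
    h=cv2.cvtColor(img[y0:y1,x0:x1],cv2.COLOR_RGB2HSV)
    k=cv2.inRange(h,(9,70,60),(24,255,255))
    k=cv2.morphologyEx(k,cv2.MORPH_OPEN,np.ones((3,3),np.uint8))
    n,_,st,c=cv2.connectedComponentsWithStats(k)
    return [(c[i]+[x0,y0],st[i,4]) for i in range(1,n) if st[i,4]>25]
E
python3 - <<'E'
from rig import *
from meas import *
for n,b in(("top",(335,190,442,262)),("scene",(284,262,325,375))):
    img=cv2.imread(f"pics/{n}0.png")[:,:,::-1]; m=camera_model(n)
    P=[]
    for c,a in blobs(np.ascontiguousarray(img),b):
        p=ray(m,*c,.0575);P.append(p);print(n,c.round(1),a,p.round(4))
E
```

```text
top [424.6 202. ] 91 [ 0.624  -0.0401  0.0575]
top [410.6 210.5] 89 [ 0.6093 -0.0141  0.0575]
top [396.8 219.4] 91 [0.5937 0.0113 0.0575]
top [382.6 228.1] 92 [0.5787 0.0373 0.0575]
top [368.6 236.9] 92 [0.5636 0.063  0.0575]
top [354.4 245.5] 78 [0.5489 0.0888 0.0575]
scene [311.  272.9] 82 [0.5488 0.0884 0.0575]
scene [308.  288.5] 93 [0.5636 0.0627 0.0575]
scene [305.1 305. ] 97 [0.5789 0.0369 0.0575]
scene [301.7 322. ] 105 [0.5937 0.0109 0.0575]
scene [298.5 339.5] 111 [ 0.6089 -0.0148  0.0575]
scene [295.3 357.9] 114 [ 0.6243 -0.0406  0.0575]
```

Both views agree: P1 is about (0.5489, 0.0886), P6 about (0.6242, -0.0404), with 149.4 mm between them against 150 mm expected. Next I shut the fingers, turn, and go above a point 28 mm before plunger 1.

```bash
python3 -m inch '[[[1,-44.8,-28.6,0,0.641],[1,-44.8,-28.6,0,0.641],[1,-44.8,-28.6,0,0.641],[1,-44.8,-28.6,0,0.641],[1,-44.8,-28.6,0,0.641],[1,-44.8,-28.6,0,0.641],[1,-44.8,-28.6,0,0.641],[1,-44.8,-28.6,0,0.641]]]'
cat > where.py <<'E'
from rig import *
import numpy as np
s=state();R=np.array(s['tcp_rot']);p=np.array(s['eef_pos'])
a=np.array([.5489,.0886]);b=np.array([.6242,-.0404]);d=(b-a)/np.linalg.norm(b-a)
n=np.array([-d[1],d[0]]);q=p[:2]-a
print('t',s['t'],'p',p.round(4),'F',np.round(s['ft_force'],2),'w',round(s['grip_width'],3))
print('along mm',1e3*q@d,'across',1e3*q@n);print(R.round(4))
for g in(-.028,0,.178):
    T=np.r_[a+g*d,.0575]; print('to',g,'tool cm',(R.T@(T-p)*100).round(2))
print('turn',np.arctan2(*(R.T@np.r_[-d,0])[[1,0]]))
E
python3 where.py
```

```text
t: 0.9
eef_pos: [0.4613, 0.2204, 0.2225]
tcp_rot: [[-0.504, 0.864, -0.0], [0.864, 0.504, -0.0], [0.0, -0.0, -1.0]]
ft_force: [0.6, 0.1, 0.1]
grip_width: 0.304
grip_force: 0.0
t 0.9 p [0.4613 0.2204 0.2225] F [0.64 0.08 0.1 ] w 0.304
along mm -157.92939473164694 across -9.19335563615978
[[-5.039e-01  8.638e-01 -3.000e-04]
 [ 8.638e-01  5.039e-01 -1.000e-04]
 [ 1.000e-04 -3.000e-04 -1.000e+00]]
to -0.028 tool cm [-12.99   0.93  16.5 ]
to 0 tool cm [-15.79   0.93  16.5 ]
to 0.178 tool cm [-33.59   0.93  16.5 ]
turn -0.00027734595412960277
```

```bash
python3 -m inch '[[[1,-13.0,0.9,10,0],[1,-13.0,0.9,10,0],[1,-13.0,0.9,10,0],[1,-13.0,0.9,10,0],[1,-13.0,0.9,13,0],[1,-13.0,0.9,13,0],[1,-13.0,0.9,13,0],[1,-13.0,0.9,13,0]]]'
python3 where.py
```

```text
t: 1.7
eef_pos: [0.5345, 0.1153, 0.094]
tcp_rot: [[-0.505, 0.863, 0.002], [0.863, 0.505, 0.0], [-0.001, 0.001, -1.0]]
ft_force: [0.5, 0.4, 0.2]
grip_width: 0.003
grip_force: 0.0
t 1.7 p [0.5345 0.1153 0.094 ] F [0.48 0.38 0.19] w 0.003
along mm -30.27135803657723 across 1.0289633411761372
[[-5.047e-01  8.633e-01  1.600e-03]
 [ 8.633e-01  5.047e-01  2.000e-04]
 [-6.000e-04  1.500e-03 -1.000e+00]]
to -0.028 tool cm [-0.22 -0.11  3.65]
to 0 tool cm [-3.02 -0.11  3.65]
to 0.178 tool cm [-20.82  -0.12   3.66]
turn 0.0006450199320896802
```

```bash
python3 -m inch '[[[1,0,-0.1,3.3,0],[1,0,-0.1,3.3,0],[1,0,-0.1,3.3,0],[1,0,-0.1,3.3,0],[1,0,-0.1,3.3,0]]]'
python3 where.py; python3 - <<'E'
from rig import *
import cv2
f=grab_frame("scene")[220:380,220:420,::-1]
cv2.imwrite("pics/s1.png",cv2.resize(f,None,fx=3.5,fy=3.5,interpolation=cv2.INTER_CUBIC))
E
python3 where.py
```

```text
t: 2.2
eef_pos: [0.5341, 0.1142, 0.061]
tcp_rot: [[-0.504, 0.864, 0.002], [0.864, 0.504, 0.0], [-0.001, 0.002, -1.0]]
ft_force: [0.3, -0.5, 0.5]
grip_width: 0.009
grip_force: 0.0
t 2.2 p [0.5341 0.1142 0.061 ] F [ 0.26 -0.45  0.54] w 0.009
along mm -29.549875905041823 across 0.13045199604732005
[[-5.040e-01  8.637e-01  2.100e-03]
 [ 8.637e-01  5.040e-01  1.000e-04]
 [-1.000e-03  1.900e-03 -1.000e+00]]
to -0.028 tool cm [-0.15 -0.01  0.35]
to 0 tool cm [-2.95 -0.01  0.35]
to 0.178 tool cm [-2.075e+01 -1.000e-02  3.700e-01]
turn -0.00010137198002171305
t 2.25 p [0.534  0.1141 0.0608] F [ 0.1  -0.06 -0.62] w 0.007
along mm -29.576631775321793 across -0.014607021692013333
[[-5.040e-01  8.637e-01  1.900e-03]
 [ 8.637e-01  5.040e-01  1.000e-04]
 [-9.000e-04  1.700e-03 -1.000e+00]]
to -0.028 tool cm [-0.16  0.    0.33]
to 0 tool cm [-2.96  0.    0.33]
to 0.178 tool cm [-20.76   0.     0.35]
turn -0.00017698091132105776
```

View pics/s1.png

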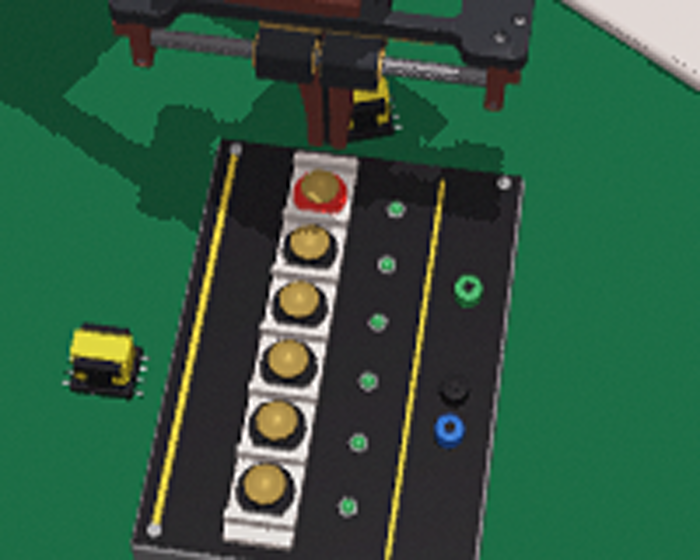

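The crop shows the shut fingertips at (327,140), in line with the row and just before the red-collar dome at (320,188). I go down to 3.1 mm below the tops and stroke in stages.

```bash
python3 -m inch '[[[1,0,0,0.34,0],[1,0,0,0.34,0],[1,-0.4,0,0.34,0],[1,-0.8,0,0.34,0],[1,-1.2,0,0.34,0],[1,-1.6,0,0.34,0],[1,-2.0,0,0.34,0],[1,-2.4,0,0.34,0]]]'
python3 where.py
```

```text
t: 3.05
eef_pos: [0.5455, 0.0928, 0.0564]
tcp_rot: [[-0.504, 0.864, 0.0], [0.864, 0.504, -0.0], [-0.0, -0.0, -1.0]]
ft_force: [-1.4, 0.5, 2.1]
grip_width: 0.005
grip_force: 1.3
t 3.05 p [0.5455 0.0928 0.0564] F [-1.41  0.47  2.07] w 0.005
along mm -5.362918936949576 across -0.8259511236996442
[[-5.039e-01  8.638e-01  1.000e-04]
 [ 8.638e-01  5.039e-01 -3.000e-04]
 [-3.000e-04 -1.000e-04 -1.000e+00]]
to -0.028 tool cm [ 2.26  0.08 -0.11]
to 0 tool cm [-0.54  0.08 -0.11]
to 0.178 tool cm [-18.34   0.09  -0.11]
turn -0.0002687946094990556
```

```bash
python3 -m inch '[[[1,-0.3,0.05,-0.08,0],[1,-0.6,0.05,-0.08,0],[1,-0.9,0.05,-0.08,0]]]'
python3 where.py; python3 -c "
from rig import *
for i in range(2): grab_frame('wrist'); s=state();print(s['eef_pos'],s['ft_force'])"
```

```text
t: 3.35
eef_pos: [0.5506, 0.0854, 0.0572]
tcp_rot: [[-0.504, 0.864, 0.0], [0.864, 0.504, -0.0], [-0.0, 0.0, -1.0]]
ft_force: [-1.5, 1.7, 1.5]
grip_width: 0.002
grip_force: 1.2
t 3.35 p [0.5506 0.0854 0.0572] F [-1.46  1.67  1.47] w 0.002
along mm 3.5791895907065108 across -0.14162365437188096
[[-5.037e-01  8.639e-01  4.000e-04]
 [ 8.639e-01  5.037e-01 -1.000e-04]
 [-3.000e-04  3.000e-04 -1.000e+00]]
to -0.028 tool cm [ 3.16  0.01 -0.03]
to 0 tool cm [ 0.36  0.01 -0.03]
to 0.178 tool cm [-17.44   0.02  -0.03]
turn -0.00044094164340320407
[0.55079998 0.08509085 0.05716563] [-0.37858651  0.22629942  1.02578515]
[0.55074677 0.08519207 0.05715578] [-0.34405735  0.55558562  2.7654052 ]
```

```bash
python3 -m inch '[[[1,-0.4,0,0,0],[1,-0.8,0,0,0],[1,-1.2,0,0,0],[1,-1.6,0,0,0],[1,-2.0,0,0,0],[1,-2.4,0,0,0],[1,-2.7,0,0,0],[1,-2.7,0,0,0]]]'
python3 where.py
```

```text
t: 4.25
eef_pos: [0.5644, 0.0617, 0.0571]
tcp_rot: [[-0.504, 0.864, 0.001], [0.864, 0.504, -0.001], [-0.001, 0.0, -1.0]]
ft_force: [0.2, -0.7, 1.7]
grip_width: 0.001
grip_force: 1.2
t 4.25 p [0.5644 0.0617 0.0571] F [ 0.17 -0.66  1.74] w 0.001
along mm 31.071556019266712 across -0.20977612793753053
[[-5.036e-01  8.639e-01  6.000e-04]
 [ 8.639e-01  5.036e-01 -7.000e-04]
 [-9.000e-04  2.000e-04 -1.000e+00]]
to -0.028 tool cm [ 5.91  0.02 -0.04]
to 0 tool cm [ 3.11  0.02 -0.04]
to 0.178 tool cm [-14.69   0.03  -0.03]
turn -0.000617626572778275
```

Plunger 2 is under the fingers and the height holds. Going on.

```bash
python3 -m inch '[[[1,-0.4,0,0,0],[1,-0.8,0,0,0],[1,-1.2,0,0,0],[1,-1.6,0,0,0],[1,-2.0,0,0,0],[1,-2.4,0,0,0],[1,-2.9,0,0,0],[1,-2.9,0,0,0]]]'
python3 where.py
```

```text
t: 5.05
eef_pos: [0.5792, 0.0364, 0.0571]
tcp_rot: [[-0.504, 0.864, 0.001], [0.864, 0.504, -0.001], [-0.001, 0.0, -1.0]]
ft_force: [0.8, -1.6, 2.0]
grip_width: 0.003
grip_force: 1.2
t 5.05 p [0.5792 0.0364 0.0571] F [ 0.82 -1.55  2.04] w 0.003
along mm 60.384961332197214 across -0.12748562681483122
[[-5.036e-01  8.639e-01  9.000e-04]
 [ 8.639e-01  5.036e-01 -8.000e-04]
 [-1.200e-03  3.000e-04 -1.000e+00]]
to -0.028 tool cm [ 8.84  0.01 -0.05]
to 0 tool cm [ 6.04  0.01 -0.04]
to 0.178 tool cm [-11.76   0.02  -0.02]
turn -0.0006228473975930756
```

```bash
python3 -m inch '[[[1,-0.4,0,0,0],[1,-0.8,0,0,0],[1,-1.2,0,0,0],[1,-1.6,0,0,0],[1,-2.0,0,0,0],[1,-2.4,0,0,0],[1,-2.9,0,0,0],[1,-2.9,0,0,0]]]'
python3 where.py
```

```text
t: 5.85
eef_pos: [0.5939, 0.0113, 0.0572]
tcp_rot: [[-0.504, 0.864, 0.001], [0.864, 0.504, -0.001], [-0.001, 0.0, -1.0]]
ft_force: [0.9, -0.3, 1.5]
grip_width: 0.005
grip_force: 1.2
t 5.85 p [0.5939 0.0113 0.0572] F [ 0.89 -0.33  1.46] w 0.005
along mm 89.42817134410627 across -0.14369334026622482
[[-5.036e-01  8.639e-01  1.000e-03]
 [ 8.639e-01  5.036e-01 -9.000e-04]
 [-1.200e-03  4.000e-04 -1.000e+00]]
to -0.028 tool cm [ 1.174e+01  1.000e-02 -5.000e-02]
to 0 tool cm [ 8.94  0.01 -0.05]
to 0.178 tool cm [-8.86  0.02 -0.02]
turn -0.0006245996331522619
```

```bash
python3 -m inch '[[[1,-0.4,0,0,0],[1,-0.8,0,0,0],[1,-1.2,0,0,0],[1,-1.6,0,0,0],[1,-2.0,0,0,0],[1,-2.4,0,0,0],[1,-3.0,0,0,0],[1,-3.0,0,0,0]]]'
python3 where.py
```

```text
t: 6.65
eef_pos: [0.6091, -0.0148, 0.0572]
tcp_rot: [[-0.504, 0.864, 0.001], [0.864, 0.504, -0.001], [-0.001, 0.0, -1.0]]
ft_force: [0.8, -1.0, 1.9]
grip_width: 0.002
grip_force: 1.2
t 6.65 p [ 0.6091 -0.0148  0.0572] F [ 0.76 -1.02  1.92] w 0.002
along mm 119.63454472837142 across -0.1729520200458481
[[-5.036e-01  8.639e-01  1.100e-03]
 [ 8.639e-01  5.036e-01 -1.100e-03]
 [-1.500e-03  4.000e-04 -1.000e+00]]
to -0.028 tool cm [ 1.476e+01  1.000e-02 -6.000e-02]
to 0 tool cm [ 1.196e+01  1.000e-02 -5.000e-02]
to 0.178 tool cm [-5.84  0.02 -0.03]
turn -0.0006096295321088161
```

```bash
python3 -m inch '[[[1,-0.4,0,0,0],[1,-0.8,0,0,0],[1,-1.2,0,0,0],[1,-1.6,0,0,0],[1,-2.0,0,0,0],[1,-2.4,0,0,0],[1,-3.0,0,0,0],[1,-3.0,0,0,0]]]'
python3 where.py|head -2
python3 -m inch '[[[1,-0.4,0,0,0],[1,-0.8,0,0,0],[1,-1.2,0,0,0],[1,-1.6,0,0,0],[1,-2.0,0,0,0],[1,-2.4,0,0,0],[1,-2.8,0,0,0],[1,-2.8,0,-1,0]]]'
python3 -m inch '[[[1,0,0,-5,0],[1,0,0,-10,0],[1,0,0,-14,0],[1,12,20,-14,0],[1,12,20,-14,0],[1,12,20,-14,0],[1,12,20,-14,0],[1,12,20,-14,0]]]'
python3 where.py|head -2
```

```text
t: 7.45
eef_pos: [0.6242, -0.0408, 0.0572]
tcp_rot: [[-0.504, 0.864, 0.001], [0.864, 0.504, -0.001], [-0.002, 0.0, -1.0]]
ft_force: [0.0, -0.8, 1.8]
grip_width: 0.002
grip_force: 1.1
t 7.45 p [ 0.6242 -0.0408  0.0572] F [ 0.02 -0.82  1.82] w 0.002
along mm 149.66772812472655 across -0.19266054768523588
t: 8.25
eef_pos: [0.6366, -0.0641, 0.066]
tcp_rot: [[-0.503, 0.864, -0.002], [0.864, 0.503, 0.0], [0.001, -0.002, -1.0]]
ft_force: [0.3, 0.4, 0.4]
grip_width: 0.002
grip_force: 0.0
t: 9.05
eef_pos: [0.7506, 0.1442, 0.2078]
tcp_rot: [[-0.505, 0.863, 0.001], [0.863, 0.505, 0.001], [0.0, 0.001, -1.0]]
ft_force: [0.1, -0.5, 0.0]
grip_width: 0.008
grip_force: 0.0
t 9.05 p [0.7506 0.1442 0.2078] F [ 0.07 -0.54  0.01] w 0.008
along mm 53.69269103129759 across 202.26336011624892
```

```bash
python3 -m inch '[[[1,0,0,0,0],[1,0,0,0,0],[1,0,0,0,0],[1,0,0,0,0]]]' | head -2; python3 - <<'E'
from rig import *
from meas import *
for n,b in(("scene",(284,262,325,375)),("top",(335,190,442,262))):
    f=grab_frame(n);cv2.imwrite(f"pics/{n}9.png",f[:,:,::-1])
    for c,a in blobs(f,b): print(n,c.round(1),a)
E
```

```text
t: 9.45
eef_pos: [0.7492, 0.1391, 0.2074]
scene [311.1 272.9] 81
scene [308.  288.7] 94
scene [305.  305.2] 95
scene [301.7 322. ] 106
scene [298.5 339.6] 114
scene [295.3 357.9] 114
```

View pics/scene9.png

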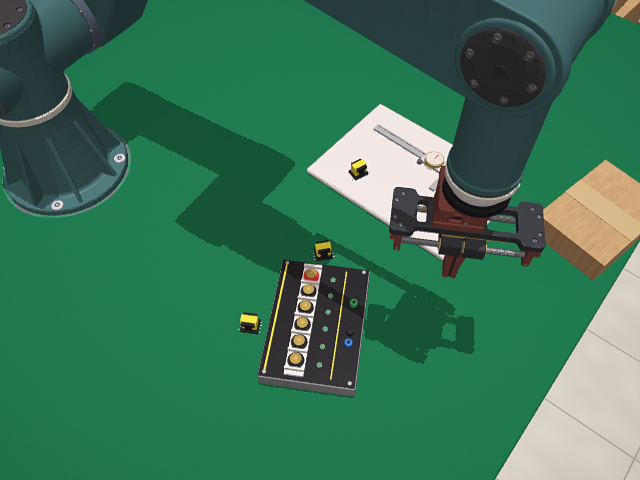

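The scene view shows all six domes at their starting pixels to within 0.2 px (plunger 1 at (311,273), plunger 6 at (295,358)). The jig and transformers have not moved, and the hand is clear at about (455,230).

```bash
python3 -c "
from rig import *
print(finish_job())"
```

```text
the job is handed in; nothing more can be done
None
```

I stroked all six plungers in order from the red collar, about 3 mm below their resting tops with light contact (about 2 N; one early reading was nearer 4 mm). In the last picture all six domes and the jig sit where they started and the hand is clear; the job is handed in, but no verdict was returned.

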